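Push a base plate out over the end of the packing step

TASK

With the fingertips, push the flat metal base plate along the raised step, toward the end that has the open (empty) stud housing right beside it, until it sticks out about 4 cm past that end of the step so that its edge can be got hold of later. Leave it lying flat on the step with its long rear edge flush along the raised strip at the back of the step. Do not lift or drop the plate, do not disturb the things round it, and finish clear of everything.

Things in the scene. Friction and masses are not known exactly. Their poses are not given: they have to be found in the camera images.
- base_plate: thin flat aluminium plate, 125 mm long (its y axis), 98 mm wide (its x axis), 5 mm thick, rounded edges, small screw holes at the corners and one at the middle; mass about 0.16 kg (varies), loose, lying on the deck of the step and turned a little. Origin: centre of its underside, z up. Too wide to be gripped while it lies there.
- step: fixed dark steel stand: deck 300 mm long (y axis, ends open at y = +-150 mm), 180 mm deep (x axis, +x away from the robot), top 60 mm above the table. Along its far edge a light strip 10 x 10 mm, inner face at x = +80 mm. Origin: centre of its foot, on the table. Plate flush with the strip: plate origin at step x = 31 mm; 40 mm past an end: at 127.5 mm along y.
- open_housing: open, empty round grey stud housing, 128 mm across, 36 mm high (lower than the deck), loose on the table just beyond one end of the step: it marks the end to push towards. Either end, by chance. Origin: centre of its underside.
- closed_stud: finished stud: the same round housing closed by a clear lens, 128 mm across, 47 mm high, loose on the table beyond the other end of the step. Origin: centre of its underside. Leave alone.
- oil_bottle: white round dosing bottle with a red cap, 38 mm across, 105 mm high, loose on the table behind the step. Origin: centre of its underside. Leave alone.
- insert_tray: small black tray of brass inserts, 62 x 90 x 22 mm, loose on the table between robot and step. Origin: centre of its underside. Leave alone.
- caliper: steel caliper, 58 x 225 x 13 mm, loose, lying on the table between robot and step. Origin: centre of its underside. Leave alone.
Things that resemble listed ones, but are neither listed nor needed, are in the scene too. There is more than one size of the base_plate; the job needs the largest.

How it is judged:
By the outcome, as a careful person would: the job done as asked, in the order asked, and still so for the second after the job is handed in, with the robot touching nothing.
It also fails if it takes over 64 s, if anything falls off the work surface, if the arm or the gripper's body presses on something with over 40 N, if the wrist force passes 120 N, or if a joint passes its speed limit or range.

ROBOT

A 6-joint arm with a two-finger parallel gripper is mounted at the origin on a cart in front of the work surface, level with it; the furniture and walls round the work are solid. World frame = base frame: x ahead of the robot, y to its left, z up, the work surface at z = 0. Lengths are in m, angles in rad, forces in N, time in s.
With the tool pointing down it reaches from about 0.225 to 0.875 m from the base axis. Payload 3.4 kg.
Tool frame: the origin (TCP) lies at the very end of the fingers, on their centre line; the grasp point (between the pads) lies 19 mm behind it; z points along the fingers, x is the direction in which the jaws open and shut, and the axes are right-handed (so a half turn about z gives the same grasp; the last joint's range is limited). The gripper opens to 85 mm and grips with 20 to 120 N. Pads are 22 mm wide; open, the fingers measure 114 mm over their backs; the gripper's body (76 mm by 85 mm) begins 54 mm behind the grasp point. The pads swing forward as they close: fully open they stand 13 mm farther back than shut.
Start: joints at [1.201, 0.276, 1.505, -0, 1.361, -0.121], TCP at [0.142, 0.557, 0.231] pointing down, gripper open.
Joint ranges: [-2.89, 2.89], [-0.75, 2.08], [0.22, 2.7], [-1.18, 4.32], [0.11, 2.71], [-2.7, 2.7]. Speed limits (rad/s): [2.57, 2.57, 3.14, 3.14, 3.14, 3.14].

INTERFACE

Orientations are given as a unit quaternion [w, x, y, z].
In Python, from rig import manip gives the robot as it stands.
- The arm moves only by the tool carry_out, never from a script. Its argument "series" is a list of rows, each a list of 2 entries, a list of its own where there are three numbers: the shift along the tool's x, y, z in mm, then the turn about the tool's z in degrees. A call has 1 to 10 rows; each row shifts and turns the pose as measured when the row begins, along the tool's axes as they then stand; what a row does not reach is not made up. A row lasts 1/12 s, in which the tool goes at most 41.7 mm and 7.16 degrees, less where a joint would pass 70% of its speed; a pose out of reach is approached as far as the arm can. A call is refused whole if a number of a shift passes 41.7 or a number of a turn 7.16, either way. A call with a gripper value outside its range is refused whole. "fingers" is the finger opening in mm, from 0 to 85.4, set as the call begins (left out, the last holds). The fingers move at their own pace and stop on an object; "squeeze" is the grip in N (left out, the last holds). Time passes only in rows, so rows that do not move let the fingers close. It gives the time, the measured TCP pose, the force and the opening at its end, in the units of the state.
- manip.get_state(): the state, without advancing time (a new reading comes with each control period).
- manip.get_image(name): name is "scene" or "top" or "wrist"; returns a dict with "frame" (480x640x3 uint8, blue, green, red), "K" (3x3 intrinsics, pixels), "rvec" (rotation vector, rad) and "tvec" (3), from world to camera coordinates, as OpenCV has them; the wrist camera has in their place "mount" (4x4, takes a point from camera to tool coordinates, whose origin is the TCP and whose axes are the tool frame's). Camera axes: x right, y down, z forward; pixel columns grow to the right and rows downward; lengths in m; the calibration is good to about 2 mm. A picture is of the moment at which its call begins: read the wrist's pose just before it. There is no depth.
- manip.sign_off(): hands the job in, once; it reports no verdict.
The state is a dict: "clock": time; "qpos": joint angles; "qd": joint speeds; "effort": joint torques, N m; "position": TCP position; "ee_rot": TCP orientation; "contact_force": force on the tool from outside, world axes, zero at the start; "moment": the same for the moment, N m; "width": finger opening in m.
Only numpy, scipy, OpenCV 4.12 (cv2) and the standard library are available. Lean on these libraries where they do the work, as an engineer would, in place of code of your own. Each camera call takes 0.05 s, during which the arm holds its last target. There are 200 camera calls.

## Working session

There is one attempt and no reset: what is moved stays moved. The work goes in short steps, Python scripts to look and compute and a tool call to move; the robot and the scene stay as the last step left them, time stands still between calls to the robot, and variables do not carry over. Pictures are saved under pics/ and viewed, about 8 in all and at most 12, crops included, and the job is handed in when it is done.

Besides the shell and the picture viewer there is one more tool, called after "Request:" as name(argument=value, ...), one argument or row to a line, values as JSON. carry_out: Moves the arm, as the interface text tells. Its arguments: {"type":"object","properties":{"series":{"type":"array","items":{"type":"array"}},"fingers":{"type":"number"},"squeeze":{"type":"number"}},"required":["series"]}

```bash
mkdir -p pics; cat > h.py <<'E'
import numpy as np, cv2
from rig import manip
def cam(name):
    s=manip.get_state(); d=manip.get_image(name); K=np.array(d["K"],float)
    if name=="wrist":
        M=np.array(d["mount"]); w,x,y,z=s["ee_rot"]
        from scipy.spatial.transform import Rotation as R
        T=np.eye(4);T[:3,:3]=R.from_quat([x,y,z,w]).as_matrix();T[:3,3]=s["position"]
        C=T@M; Rw=C[:3,:3]; o=C[:3,3]
    else:
        Rw=cv2.Rodrigues(np.array(d["rvec"],float))[0].T; o=-Rw@np.array(d["tvec"],float).ravel()
    return d["frame"],K,Rw,o
def ray(p,K,Rw,o,z):
    p=np.atleast_2d(p).astype(float); v=(Rw@np.linalg.inv(K)@np.c_[p,np.ones(len(p))].T).T
    return o+v*((z-o[2])/v[:,2])[:,None]
def proj(P,K,Rw,o):
    c=(np.atleast_2d(P)-o)@Rw; q=c@K.T; return q[:,:2]/q[:,2:]
E
python3 - <<'E'
from h import *
for n in("scene","top"):
    f,K,R,o=cam(n); cv2.imwrite(f"pics/{n}0.png",f); np.savez(f"{n}0.npz",f=f,K=K,R=R,o=o); print(n,o,K[0,0])
print(manip.get_state())
E
```

```text
scene [ 0.18523693 -0.84244681  0.62971516] 491.7419180426297
top [0.47054299 0.01931926 1.13742372] 570.5153751381546
{'clock': 0.1, 'qpos': array([ 1.20099165e+00,  2.76565258e-01,  1.50602696e+00, -2.39288375e-05,
        1.36069686e+00, -1.21002948e-01]), 'qd': array([-0.00048027, -0.00098463, -0.00329908, -0.00024315,  0.0010014 ,
       -0.00142376]), 'effort': array([-3.26487100e-05, -4.17703664e+01, -2.46404815e+01, -1.64206449e-04,
        6.03713168e-03, -1.61575082e-05]), 'position': array([0.14143096, 0.55684244, 0.23049896]), 'ee_rot': array([ 4.46126437e-04,  7.89378555e-01,  6.13906163e-01, -7.21505811e-04]), 'contact_force': array([-0.73188418,  0.71774321,  0.08683135]), 'moment': array([ 0.02859176, -0.01962026, -0.0372767 ]), 'width': 0.08526441289258907}
```

View pics/scene0.png

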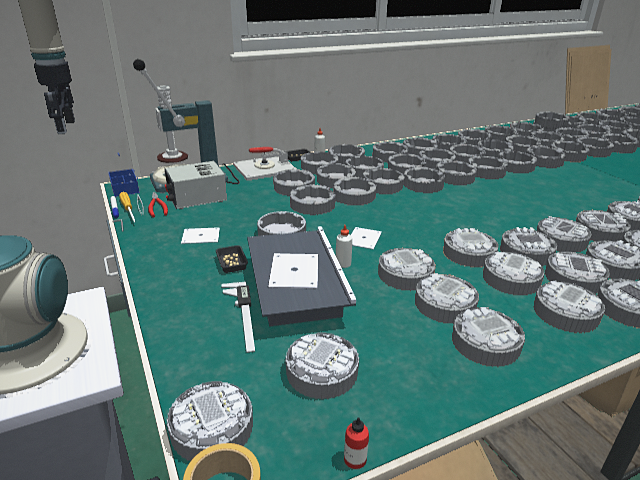

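View pics/top0.png

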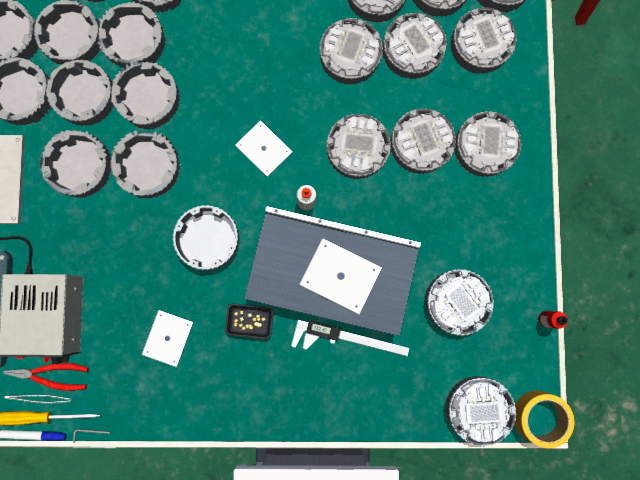

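The plate lies on the step at about (340,275) in the top view. The open housing is at (206,238), so the +y (left) end is the one to push towards. The strip runs from (266,210) to (419,243), with the bottle at (306,195) behind it.

```bash
cat >> h.py <<'E'
def plate(f,K,R,o,guess,thr=170,zt=0.065):
    m=cv2.inRange(cv2.cvtColor(f,cv2.COLOR_BGR2HSV),(0,0,thr),(180,60,255))
    cs,_=cv2.findContours(m,cv2.RETR_EXTERNAL,cv2.CHAIN_APPROX_NONE)
    c=max((c for c in cs if cv2.contourArea(c)>200),key=lambda c:cv2.pointPolygonTest(c,tuple(map(float,guess)),True))
    P=ray(c[:,0,:],K,R,o,zt)[:,:2]
    r=cv2.minAreaRect((P*1000).astype(np.float32)); return r,cv2.boxPoints(r)
E
python3 - <<'E'
from h import *
L=lambda n:[np.load(n+"0.npz")[k] for k in("f","K","R","o")]
T=L("top"); S=L("scene")
r,b=plate(*T,(340,268)); print("plate top",r,b.round(1).tolist())
r,b=plate(*S,(280,270)); print("plate scene",r,b.round(1).tolist())
r,b=plate(*T,(340,226),zt=.07); print("strip top",r,b.round(1).tolist())
r,b=plate(*S,(335,262),zt=.07); print("strip scene",r,b.round(1).tolist())
# deck corners by dark mask
f,K,R,o=T
m=cv2.inRange(cv2.cvtColor(f,cv2.COLOR_BGR2HSV),(100,20,40),(130,130,130)); m[:200]=0;m[345:]=0;m[:,:240]=0;m[:,425:]=0
c=max(cv2.findContours(m,0,1)[0],key=cv2.contourArea); P=ray(c[:,0,:],K,R,o,.06)[:,:2]*1000
r=cv2.minAreaRect(P.astype(np.float32));print("deck",r,cv2.boxPoints(r).round(1).tolist())
print("housing",ray([(206,238)],K,R,o,.036),"bottle",ray([(306,190)],K,R,o,.105),"studR",ray([(460,302)],K,R,o,.047))
z=cv2.resize(f[190:360,190:430],None,fx=3.3,fy=3.3,interpolation=cv2.INTER_CUBIC);cv2.imwrite("pics/z.png",z)
E
```

```text
plate top ((521.6061401367188, -43.51873016357422), (125.80379486083984, 97.95045471191406), 63.51149368286133) [[449.70001220703125, -78.0], [537.4000244140625, -121.69999694824219], [593.5, -9.100000381469727], [505.79998779296875, 34.599998474121094]]
plate scene ((521.8319091796875, -43.11891174316406), (128.7562255859375, 97.80193328857422), 63.68948745727539) [[449.5, -79.19999694824219], [537.0999755859375, -122.5], [594.2000122070312, -7.099999904632568], [506.5, 36.29999923706055]]
strip top ((614.4514770507812, -47.627777099609375), (299.9713134765625, 10.099044799804688), 76.83814239501953) [[575.4000244140625, -192.5], [585.2000122070312, -194.8000030517578], [653.5, 97.30000305175781], [643.7000122070312, 99.5999984741211]]
strip scene ((614.76806640625, -46.48460388183594), (301.541748046875, 10.316871643066406), 76.84491729736328) [[575.4000244140625, -192.10000610351562], [585.5, -194.5], [654.0999755859375, 99.19999694824219], [644.0999755859375, 101.5]]
deck ((497.1192626953125, -20.674972534179688), (297.16558837890625, 107.8998794555664), 76.77763366699219) [[410.6000061035156, -153.0], [515.7000122070312, -177.6999969482422], [583.5999755859375, 111.5999984741211], [478.6000061035156, 136.3000030517578]]
housing [[0.59479517 0.21530014 0.036     ]] bottle [[0.67648596 0.02141135 0.105     ]] studR [[ 0.47305261 -0.27266294  0.047     ]]
```

Request:
carry_out(
  series=[
    [[-27, 24, 0], -1.1],
    [[-27, 24, 0], 0],
    [[-27, 24, 0], 0],
    [[-27, 24, 0], 0],
    [[-27, 24, 0], 0],
    [[-27, 24, 0], 0],
    [[-27, 24, 0], 0],
    [[-27, 24, 0], 0],
    [[-27, 24, 0], 0],
  ],
  fingers=60,
)

```text
clock: 0.85
position: [0.2974, 0.265, 0.2252]
ee_rot: [-0.0, 0.779, 0.627, -0.003]
contact_force: [1.6, 1.0, 0.4]
width: 0.06
```

```bash
cat >> h.py <<'E'
ex=np.array([.9737,-.2277]);ey=np.array([.2277,.9737]);O=np.array([531.7,-28.0])
def st(p): d=np.asarray(p)[...,:2]-O; return np.stack([d@ex,d@ey],-1)
def where():
    from scipy.spatial.transform import Rotation as R
    s=manip.get_state(); w,x,y,z=s["ee_rot"]; M=R.from_quat([x,y,z,w]).as_matrix()
    F=s["contact_force"]
    print("t %.2f step xy %s z %.1f toolx ang(step) %.2f tilt %.2f F step %.1f %.1f z %.1f w %.1f"%(s["clock"],st(s["position"]*1000).round(1),s["position"][2]*1000,np.degrees(np.arctan2(M[:2,0]@ey,M[:2,0]@ex)),np.degrees(np.arccos(-M[2,2])),F[:2]@ex,F[:2]@ey,F[2],s["width"]*1000))
E
python3 -c "from h import *;where()"
```

```text
t 0.85 step xy [-294.8  232. ] z 225.2 toolx ang(step) 90.88 tilt 0.36 F step 1.4 1.4 z 0.4 w 60.0
```

Request:
carry_out(
  series=[
    [[-27, 23, 7], 0.9],
    [[-27, 23, 7], 0],
    [[-27, 23, 10], 0],
    [[-27, 23, 10], 0],
    [[-27, 23, 10], 0],
    [[-27, 23, 12], 0],
    [[-27, 23, 12], 0],
    [[-27, 23, 12], 0],
    [[-20, 18, 15], 0],
    [[0, 0, 0], 0],
  ],
)

```text
clock: 1.68
position: [0.4472, -0.0309, 0.1269]
ee_rot: [0.002, 0.786, 0.619, 0.0]
contact_force: [1.0, -0.0, -0.3]
width: 0.0598
```

```bash
python3 -c "from h import *;where()"
```

```text
t 1.68 step xy [-81.6 -22.1] z 126.9 toolx ang(step) 89.60 tilt 0.23 F step 1.0 0.2 z -0.3 w 59.8
```

Request:
carry_out(
  series=[
    [[8, -9, 15], -0.4],
    [[0, 0, 20], 0],
    [[0, 0, 15], 0],
    [[0, 0, 5], 0],
    [[0, 0, 0], 0],
    [[0, 0, 0], 0],
  ],
)

```text
clock: 2.18
position: [0.4394, -0.0214, 0.0694]
ee_rot: [0.0, 0.785, 0.619, -0.001]
contact_force: [0.3, -0.0, -0.2]
width: 0.0598
```

```bash
python3 - <<'E'
from h import *
where()
f,K,R,o=cam("wrist"); cv2.imwrite("pics/w1.png",f); where()
E
```

```text
t 2.18 step xy [-91.4 -14.6] z 69.4 toolx ang(step) 89.66 tilt 0.07 F step 0.3 0.0 z -0.2 w 59.8
t 2.23 step xy [-91.2 -14.6] z 69.6 toolx ang(step) 89.67 tilt 0.06 F step 0.1 0.1 z 0.8 w 60.0
```

View pics/w1.png

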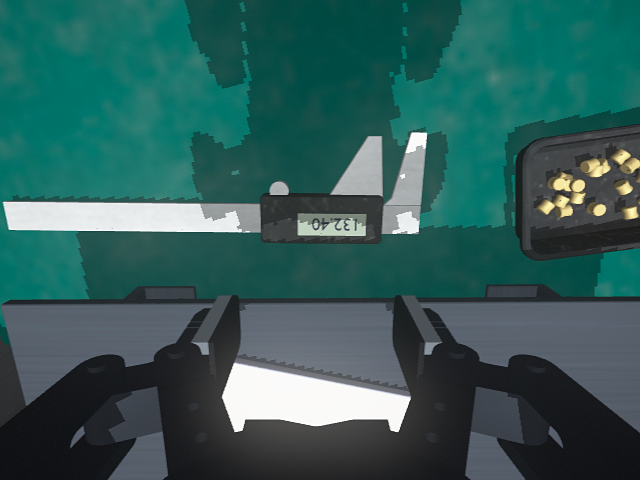

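The wrist view shows both fingers in front of the slanted plate edge, which runs from (240,355) to (410,392). Next I feel for the deck.

Request:
carry_out(
  series=[
    [[0, 3, 2], -0.3],
    [[0, 0, 2], 0],
    [[0, 0, 1], 0],
    [[0, 0, 1], 0],
    [[0, 0, 1], 0],
    [[0, 0, 0], 0],
  ],
)

```text
clock: 2.73
position: [0.4456, -0.0221, 0.0653]
ee_rot: [0.003, 0.783, 0.622, 0.002]
contact_force: [-0.4, 0.7, -0.3]
width: 0.0601
```

```bash
python3 -c "from h import *;where()"
```

```text
t 2.73 step xy [-85.2 -13.8] z 65.3 toolx ang(step) 90.06 tilt 0.44 F step -0.6 0.6 z -0.3 w 60.1
```

Request:
carry_out(
  series=[
    [[0, -1, 1], 0],
    [[0, 0, 1], 0],
    [[0, 0, 1], 0],
    [[0, 0, 0], 0],
  ],
)

```text
clock: 3.07
position: [0.4445, -0.0219, 0.0622]
ee_rot: [0.003, 0.783, 0.622, 0.002]
contact_force: [-0.4, 0.5, 0.2]
width: 0.06
```

Request:
carry_out(
  series=[
    [[0, 0, 1], 0],
    [[0, 0, 1], 0],
    [[0, 0, 0], 0],
  ],
)

```text
clock: 3.32
position: [0.4444, -0.0219, 0.0599]
ee_rot: [0.003, 0.783, 0.622, 0.002]
contact_force: [0.4, -0.3, -0.5]
width: 0.0599
```

```bash
python3 -c "from h import *;where()"
```

```text
t 3.32 step xy [-86.4 -13.9] z 59.9 toolx ang(step) 90.05 tilt 0.43 F step 0.4 -0.3 z -0.5 w 59.9
```

Request:
carry_out(
  series=[
    [[0, 0, 1], 0],
    [[0, 0, 1], 0],
    [[0, 0, 0], 0],
  ],
)

```text
clock: 3.57
position: [0.4444, -0.0219, 0.0576]
ee_rot: [0.003, 0.783, 0.622, 0.002]
contact_force: [-0.1, 0.4, 0.4]
width: 0.0601
```

Request:
carry_out(
  series=[
    [[0, 0, 1], 0],
    [[0, 0, 0], 0],
  ],
)

```text
clock: 3.73
position: [0.4444, -0.0219, 0.0565]
ee_rot: [0.003, 0.783, 0.622, 0.002]
contact_force: [0.1, 0.2, -0.5]
width: 0.0598
```

Request:
carry_out(
  series=[
    [[0, 0, 1], 0],
    [[0, 0, 0], 0],
  ],
)

```text
clock: 3.9
position: [0.4445, -0.022, 0.0554]
ee_rot: [0.003, 0.783, 0.622, 0.002]
contact_force: [-0.1, -0.9, -0.1]
width: 0.0601
```

Request:
carry_out(
  series=[
    [[0, 0, 1], 0],
    [[0, 0, 0], 0],
  ],
)

```text
clock: 4.07
position: [0.4448, -0.022, 0.0551]
ee_rot: [0.003, 0.783, 0.622, 0.002]
contact_force: [-0.2, 0.3, 0.1]
width: 0.0602
```

Request:
carry_out(
  series=[
    [[0, 0, 1], 0],
    [[0, 0, 0], 0],
  ],
)

```text
clock: 4.23
position: [0.4451, -0.022, 0.0552]
ee_rot: [0.004, 0.783, 0.622, 0.003]
contact_force: [0.2, -0.6, 0.9]
width: 0.06
```

Request:
carry_out(
  series=[
    [[0, -1, -1.5], 0],
    [[0, 0, 0], 0],
  ],
)

```text
clock: 4.4
position: [0.4442, -0.0218, 0.0568]
ee_rot: [0.004, 0.783, 0.622, 0.003]
contact_force: [0.2, 1.0, 0.3]
width: 0.0598
```

Request:
carry_out(
  series=[
    [[0, 4, 0], 0],
    [[0, 4, 0], 0],
    [[0, 4, 0], 0],
    [[0, 4, 0], 0],
    [[0, 4, 0], 0],
    [[0, 4, 0], 0],
    [[0, 4, 0], 0],
    [[0, 0, 0], 0],
  ],
)

```text
clock: 5.07
position: [0.4731, -0.0288, 0.0559]
ee_rot: [0.003, 0.783, 0.622, 0.001]
contact_force: [0.1, -0.1, 0.2]
width: 0.0598
```

```bash
python3 - <<'E'
from h import *
where()
T=cam("top"); cv2.imwrite("pics/t1.png",cv2.resize(T[0][180:360,190:430],None,fx=3.3,fy=3.3))
E
```

```text
t 5.07 step xy [-56.9 -14.2] z 55.9 toolx ang(step) 90.04 tilt 0.34 F step 0.1 -0.1 z 0.2 w 59.8
```

View pics/t1.png

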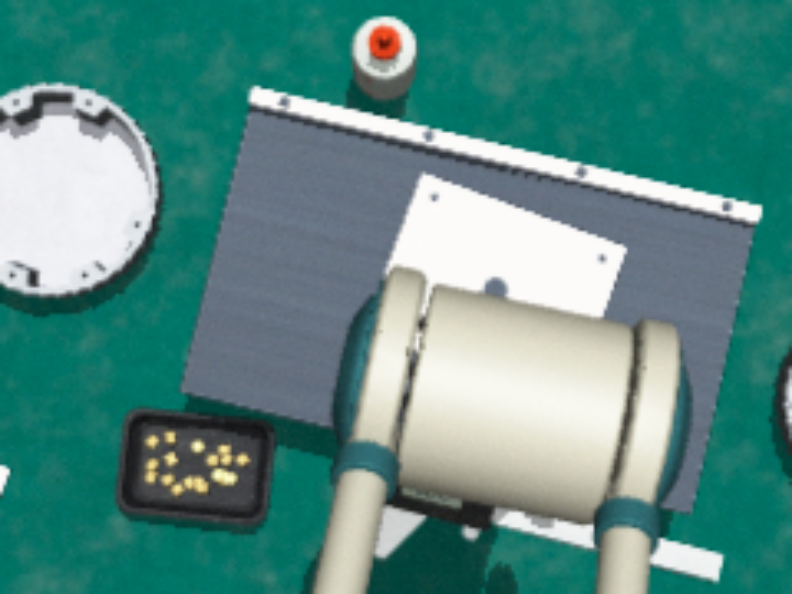

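The push works: the plate's rear edge, (425,175)–(625,245) in the crop, has turned to within about 6° of the strip. I keep going.

Request:
carry_out(
  series=[
    [[0, 4, -1], 0],
    [[0, 4, 0], 0],
    [[0, 4, 0], 0],
    [[0, 4, 0], 0],
    [[0, 3, 0], 0],
    [[0, 0, 0], 0],
  ],
)

```text
clock: 5.62
position: [0.4927, -0.0333, 0.0568]
ee_rot: [0.002, 0.783, 0.622, 0.001]
contact_force: [-0.0, 0.4, -0.7]
width: 0.0599
```

```bash
python3 - <<'E'
from h import *
where()
T=cam("top"); r=plate(*T,(342,265)); print(r[0]); print(st(r[1]).round(1).tolist())
E
```

```text
t 5.62 step xy [-36.7 -14. ] z 56.8 toolx ang(step) 90.05 tilt 0.28 F step -0.1 0.4 z -0.7 w 59.9
((530.7266845703125, -50.373382568359375), (153.98526000976562, 140.39187622070312), 78.21113586425781)
[[-64.2, -100.7], [76.2, -97.3], [72.5, 56.6], [-67.9, 53.3]]
```

Request:
carry_out(
  series=[
    [[0, 2, 0], 0],
    [[0, 2, 0], 0],
    [[0, 2, 0], 0],
    [[0, 0, 0], 0],
  ],
)

```text
clock: 6.0
position: [0.4979, -0.0343, 0.0568]
ee_rot: [0.001, 0.783, 0.622, 0.001]
contact_force: [-0.2, 0.2, -0.0]
width: 0.06
```

Request:
carry_out(
  series=[
    [[0, 2, 0], 0],
    [[0, 2, 0], 0],
    [[0, 0, 0], 0],
  ],
)

```text
clock: 6.25
position: [0.4997, -0.0347, 0.0565]
ee_rot: [-0.001, 0.783, 0.622, -0.001]
contact_force: [-0.5, -0.4, 1.1]
width: 0.0604
```

```bash
python3 - <<'E'
from h import *
where()
T=cam("top"); cv2.imwrite("pics/t2.png",cv2.resize(T[0][200:300,250:430],None,fx=4.4,fy=4.4,interpolation=cv2.INTER_CUBIC))
E
```

```text
t 6.25 step xy [-29.7 -13.8] z 56.5 toolx ang(step) 90.06 tilt 0.13 F step -0.4 -0.5 z 1.1 w 60.4
```

View pics/t2.png

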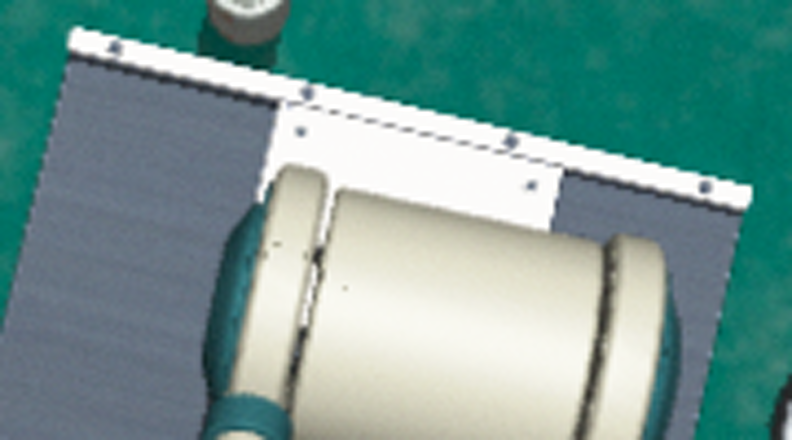

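Flush: the plate's rear edge meets the strip along its length, from (277,100) to (562,165) in the crop. Now I back off, lift and turn 90°.

Request:
carry_out(
  series=[
    [[0, -8, 0], 0],
    [[0, -8, -5], 0],
    [[0, 0, -25], 0],
    [[0, 0, -20], 0],
    [[0, 0, 0], 7.1],
    [[0, 0, 0], 7.1],
    [[0, 0, 0], 7.1],
    [[0, 0, 0], 7.1],
    [[0, 0, 0], 7.1],
    [[0, 0, 0], 7.1],
  ],
)

```text
clock: 7.13
position: [0.4831, -0.0308, 0.113]
ee_rot: [0.004, 0.957, 0.289, 0.005]
contact_force: [-0.6, 0.0, -0.5]
width: 0.0602
```

Request:
carry_out(
  series=[
    [[0, 0, 0], 7.1],
    [[0, 0, 0], 7.1],
    [[0, 0, 0], 7.1],
    [[0, 0, 0], 7.1],
    [[0, 0, 0], 7.1],
    [[0, 0, 0], 7.1],
    [[0, 0, 0], 0],
  ],
)

```text
clock: 7.72
position: [0.482, -0.0305, 0.117]
ee_rot: [0.002, 0.997, -0.082, 0.012]
contact_force: [-0.5, -0.3, 0.0]
width: 0.0599
```

```bash
python3 - <<'E'
from h import *
where()
T=cam("top"); print(st(ray([(313,222.7),(377.7,237.5)],*T[1:],.065)*1000))
E
```

```text
t 7.72 step xy [-47.8 -13.8] z 117.0 toolx ang(step) 3.73 tilt 1.37 F step -0.5 -0.4 z 0.0 w 59.9
[[ 79.3617533   55.46457991]
 [ 80.28060418 -70.15439981]]
```

Request:
carry_out(
  series=[
    [[14, 16, 0], 3.7],
    [[14, 16, 0], 0],
    [[14, 16, 0], 0],
    [[14, 16, 5], 0],
    [[12, 15, 10], 0],
    [[0, 0, 0], 0],
    [[0, 0, 0], 0],
  ],
)

```text
clock: 8.35
position: [0.5337, -0.1245, 0.1058]
ee_rot: [0.002, 0.995, -0.101, 0.015]
contact_force: [0.7, 0.3, -0.1]
width: 0.0599
```

```bash
cat >> h.py <<'E'
def tilt():
    from scipy.spatial.transform import Rotation as R
    w,x,y,z=manip.get_state()["ee_rot"]; M=R.from_quat([x,y,z,w]).as_matrix(); print("toolx z, tooly z (deg)",np.degrees(M[2,:2]).round(2))
E
python3 -c "from h import *;where();tilt()"
```

```text
t 8.35 step xy [ 24.  -93.5] z 105.8 toolx ang(step) 1.53 tilt 1.73 F step 0.6 0.5 z -0.1 w 59.9
toolx z, tooly z (deg) [1.73 0.1 ]
```

Request:
carry_out(
  series=[
    [[4, 0, 15], 1.5],
    [[0, 0, 15], 0],
    [[0, 0, 8], 0],
    [[0, 0, 2], 0],
    [[0, 0, 0], 0],
  ],
  fingers=36,
)

```text
clock: 8.77
position: [0.5377, -0.1229, 0.0669]
ee_rot: [0.002, 0.994, -0.111, 0.016]
contact_force: [0.7, 0.3, 0.2]
width: 0.0358
```

```bash
python3 -c "from h import *;where();tilt()"
```

```text
t 8.77 step xy [ 27.4 -91.1] z 66.9 toolx ang(step) 0.43 tilt 1.83 F step 0.6 0.5 z 0.2 w 35.8
toolx z, tooly z (deg) [1.83 0.01]
```

Request:
carry_out(
  series=[
    [[0, 1, 2], 0.4],
    [[0, 0, 2], 0],
    [[0, 0, 1], 0],
    [[0, 0, 1], 0],
    [[0, 0, 0], 0],
  ],
)

```text
clock: 9.18
position: [0.5381, -0.1231, 0.0629]
ee_rot: [0.002, 0.993, -0.113, 0.018]
contact_force: [-0.2, 0.7, 0.1]
width: 0.0359
```

Request:
carry_out(
  series=[
    [[0, 0, 1], 0],
    [[0, 0, 0], 0],
  ],
)

```text
clock: 9.35
position: [0.5385, -0.1232, 0.0623]
ee_rot: [0.002, 0.993, -0.113, 0.018]
contact_force: [-0.5, -0.7, -0.3]
width: 0.036
```

Request:
carry_out(
  series=[
    [[0, 0, 1], 0],
    [[0, 0, 0], 0],
  ],
)

```text
clock: 9.52
position: [0.5387, -0.1234, 0.0614]
ee_rot: [0.002, 0.993, -0.113, 0.018]
contact_force: [0.8, -0.5, 0.3]
width: 0.0359
```

Request:
carry_out(
  series=[
    [[0, 0, 1], 0],
    [[0, 0, 0], 0],
  ],
)

```text
clock: 9.68
position: [0.5388, -0.1234, 0.0603]
ee_rot: [0.002, 0.993, -0.113, 0.018]
contact_force: [-0.6, -1.1, -0.0]
width: 0.036
```

```bash
python3 -c "from h import *;where();tilt()"
```

```text
t 9.68 step xy [ 28.7 -91.3] z 60.3 toolx ang(step) 0.14 tilt 2.11 F step -0.3 -1.2 z -0.0 w 36.0
toolx z, tooly z (deg) [2.1  0.02]
```

Request:
carry_out(
  series=[
    [[0, 0, 1], 0],
    [[0, 0, 0], 0],
  ],
)

```text
clock: 9.85
position: [0.5392, -0.1236, 0.06]
ee_rot: [0.002, 0.993, -0.113, 0.019]
contact_force: [0.0, 1.1, -0.2]
width: 0.0357
```

Request:
carry_out(
  series=[
    [[0, 0, 1], 0],
    [[0, 0, 0], 0],
  ],
)

```text
clock: 10.02
position: [0.5394, -0.1237, 0.0601]
ee_rot: [0.002, 0.993, -0.113, 0.019]
contact_force: [-0.4, -0.3, -0.3]
width: 0.0358
```

```bash
python3 -c "from h import *;where();tilt()"
```

```text
t 10.02 step xy [ 29.3 -91.4] z 60.1 toolx ang(step) 0.14 tilt 2.19 F step -0.3 -0.4 z -0.3 w 35.8
toolx z, tooly z (deg) [2.18 0.03]
```

Request:
carry_out(
  series=[
    [[0, 0, -1], 0],
    [[0, -4, 0], 0],
    [[0, -4, 0], 0],
    [[0, -4, 0], 0],
    [[0, -4, 0], 0],
    [[0, -4, 0], 0],
    [[0, -4, 0], 0],
    [[0, -4, 0], 0],
    [[0, -4, 0], 0],
    [[0, 0, 0], 0],
  ],
)

```text
clock: 10.85
position: [0.5469, -0.0901, 0.0606]
ee_rot: [0.004, 0.993, -0.112, 0.018]
contact_force: [-0.7, -0.4, 0.3]
width: 0.0362
```

```bash
python3 - <<'E'
from h import *
where();tilt()
T=cam("top"); cv2.imwrite("pics/t3.png",cv2.resize(T[0][200:320,240:430],None,fx=4.2,fy=4.2,interpolation=cv2.INTER_CUBIC))
E
```

```text
t 10.85 step xy [ 28.9 -57. ] z 60.6 toolx ang(step) 0.25 tilt 2.16 F step -0.6 -0.6 z 0.3 w 36.2
toolx z, tooly z (deg) [2.15 0.18]
```

View pics/t3.png

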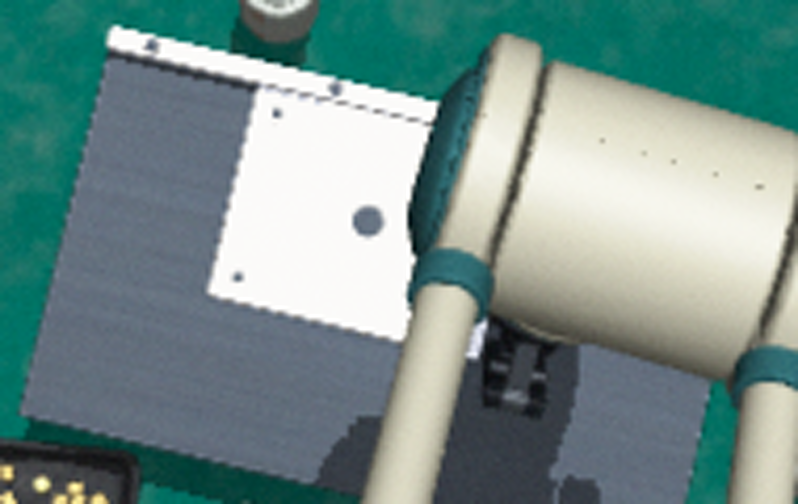

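The plate is sliding and staying flush. Its leading corners are at (255,88) and (208,293) in the crop.

Request:
carry_out(
  series=[
    [[0, -5, 0], 0],
    [[0, -5, 0], 0],
    [[0, -5, 0], 0],
    [[0, -5, 0], 0],
    [[0, -5, 0], 0],
    [[0, -5, 0], 0],
    [[0, -5, 0], 0],
    [[0, -5, 0], 0],
    [[0, -5, 0], 0],
    [[0, 0, 0], 0],
  ],
)

```text
clock: 11.73
position: [0.558, -0.0418, 0.0605]
ee_rot: [0.004, 0.993, -0.113, 0.019]
contact_force: [-0.2, -0.9, -0.6]
width: 0.0361
```

```bash
python3 - <<'E'
from h import *
where();tilt()
T=cam("top"); print(st(ray([(300.7,221),(289.5,269.8)],*T[1:],.065)*1000))
E
```

```text
t 11.73 step xy [28.8 -7.5] z 60.5 toolx ang(step) 0.22 tilt 2.17 F step 0.0 -1.0 z -0.6 w 36.1
toolx z, tooly z (deg) [2.16 0.18]
[[ 77.11304104  78.91140121]
 [-17.87498105  77.82777154]]
```

Request:
carry_out(
  series=[
    [[0, -5, 0], 0],
    [[0, -5, 0], 0],
    [[0, -5, 0], 0],
    [[0, -5, 0], 0],
    [[0, -5, 0], 0],
    [[0, -5, 0], 0],
    [[0, -5, 0], 0],
    [[0, -5, 0], 0],
    [[0, -4, 0], 0],
    [[0, 0, 0], 0],
  ],
)

```text
clock: 12.62
position: [0.569, 0.0052, 0.0603]
ee_rot: [0.004, 0.993, -0.113, 0.019]
contact_force: [0.5, -0.8, -0.0]
width: 0.0358
```

```bash
python3 - <<'E'
from h import *
where();tilt()
T=cam("top"); cv2.imwrite("pics/t4.png",cv2.resize(T[0][190:310,190:380],None,fx=4.2,fy=4.2,interpolation=cv2.INTER_CUBIC))
E
```

```text
t 12.62 step xy [28.8 40.8] z 60.3 toolx ang(step) 0.20 tilt 2.19 F step 0.7 -0.7 z -0.0 w 35.8
toolx z, tooly z (deg) [2.18 0.2 ]
```

View pics/t4.png

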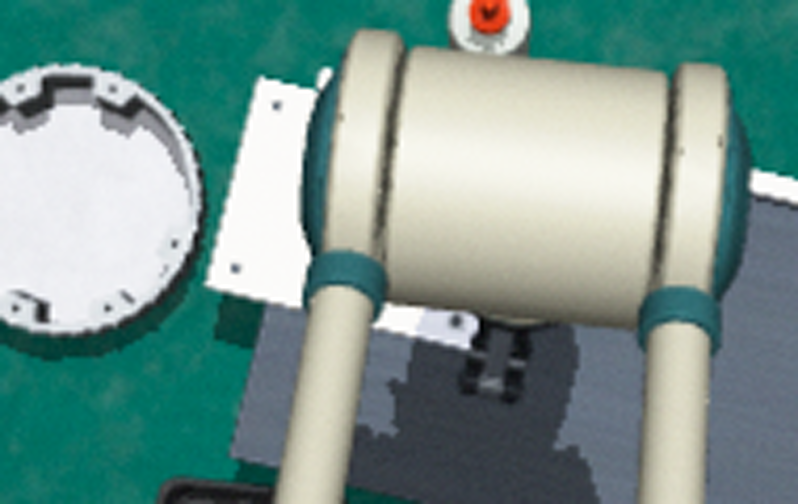

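The plate now overhangs the end, with leading corners at about (258,77) and (208,285) in the crop. It's still straight, with about 13.5 mm left to push.

Request:
carry_out(
  series=[
    [[0, -3, 0], 0],
    [[0, -3, 0], 0],
    [[0, -2, 0], 0],
    [[0, -2, 0], 0],
    [[0, 0, 0], 0],
  ],
)

```text
clock: 13.08
position: [0.5711, 0.0152, 0.0601]
ee_rot: [0.004, 0.993, -0.113, 0.018]
contact_force: [0.2, -0.9, 0.6]
width: 0.0363
```

```bash
python3 - <<'E'
from h import *
where()
T=cam("top"); print(st(ray([(190+258/4.2,190+77/4.2),(190+208/4.2,190+285/4.2)],*T[1:],.065)*1000))
E
```

```text
t 13.08 step xy [28.6 51. ] z 60.1 toolx ang(step) 0.17 tilt 2.16 F step 0.4 -0.8 z 0.6 w 36.3
[[ 79.01025571 175.6515614 ]
 [-17.80836216 174.72322757]]
```

Request:
carry_out(
  series=[
    [[0, -2, 0], 0],
    [[0, -2, 0], 0],
    [[0, 0, 0], 0],
  ],
)

```text
clock: 13.38
position: [0.5719, 0.0191, 0.06]
ee_rot: [0.004, 0.993, -0.113, 0.018]
contact_force: [-0.0, -0.5, -0.5]
width: 0.036
```

Request:
carry_out(
  series=[
    [[0, 8, 0], 0],
    [[0, 8, -3], 0],
    [[0, 5, -20], 0],
    [[0, 10, -35], 0],
    [[0, 30, -20], 0],
    [[0, 35, 0], 0],
    [[0, 35, 0], 0],
    [[0, 35, 0], 0],
    [[0, 35, 0], 0],
    [[0, 0, 0], 0],
  ],
)

```text
clock: 14.22
position: [0.5207, -0.1869, 0.1434]
ee_rot: [0.005, 0.994, -0.111, 0.019]
contact_force: [-0.0, -0.3, 0.0]
width: 0.0363
```

```bash
python3 - <<'E'
from h import *
where();tilt()
T=cam("top"); f=T[0]
cv2.imwrite("pics/t5.png",cv2.resize(f[190:310,190:380],None,fx=4.2,fy=4.2,interpolation=cv2.INTER_CUBIC))
E
```

```text
t 14.22 step xy [  25.5 -157.2] z 143.4 toolx ang(step) 0.38 tilt 2.26 F step 0.1 -0.3 z 0.0 w 36.3
toolx z, tooly z (deg) [2.23 0.32]
```

View pics/t5.png

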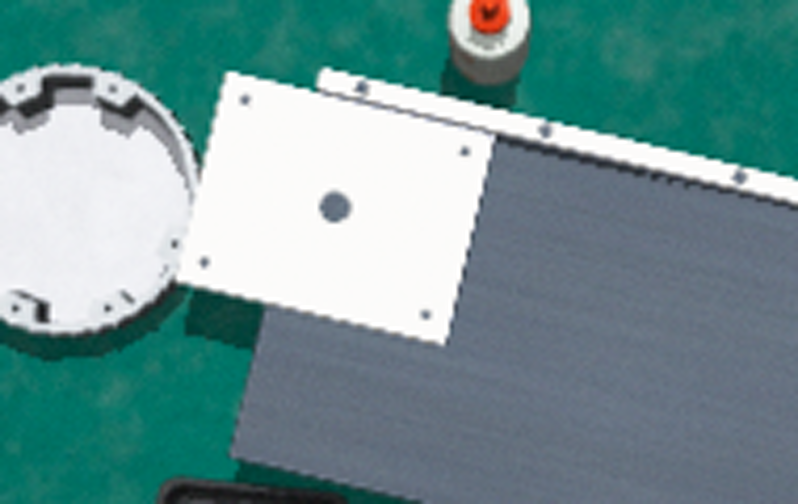

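The plate overhangs the end and looks flush. Its corners are at about (227,72), (178,282), (446,343) and (493,137).

```bash
python3 - <<'E'
from h import *
T=cam("top"); f=T[0]
q=np.array([(227,72),(178,282),(446,343),(493,137)],float)/4.2+190
print(st(ray(q,*T[1:],.065)*1000).round(1).tolist())
# hole centres at corner give independent yaw
h=np.array([(245,100),(204,262),(426,315),(465,151),(335,207)])/4.2+190
H=st(ray(h,*T[1:],.065)*1000);print(H.round(1).tolist())
# precise: white mask edges of front and trailing sides
m=cv2.inRange(cv2.cvtColor(f,cv2.COLOR_BGR2HSV),(0,0,170),(180,60,255))
def edge(a,b,n): # scan across from inside a->b offset step coords
    pts=[]
    for t in np.linspace(.15,.85,15):
        p=a+(b-a)*t
        for s in np.arange(-6,6,.2):
            P=np.r_[O+(p+n*s)@np.array([ex,ey]),65]/1000; u=proj(P,*T[1:])[0]
            v=cv2.getRectSubPix(cv2.cvtColor(f,6),(1,1),(float(u[0]),float(u[1])))[0,0]
            if v<165: pts.append(p+n*s);break
    pts=np.array(pts);return pts
A=edge(np.array([-18,150.]),np.array([-18,65.]),np.array([-1.,0])); c=np.polyfit(A[:,1],A[:,0],1);print("front edge x at y=107:",np.polyval(c,107),"deg",np.degrees(c[0]))
A=edge(np.array([-18,65.]),np.array([75,65.]),np.array([0,-1.])); c=np.polyfit(A[:,0],A[:,1],1);print("trail edge y:",np.polyval(c,31),"deg",np.degrees(c[0]))
A=edge(np.array([80,158.]),np.array([80,190.]),np.array([1.,0])); c=np.polyfit(A[:,1],A[:,0],1);print("rear edge x at 170:",np.polyval(c,170),"deg",np.degrees(c[0]))
E
```

```text
[[78.0, 189.8], [-19.6, 188.1], [-18.4, 64.8], [77.0, 65.9]]
[[67.4, 178.8], [-8.2, 179.0], [-8.2, 76.4], [67.9, 76.7], [29.6, 127.7]]
front edge x at y=107: -18.960924369747904 deg 0.10592497052839614
trail edge y: 65.90397849462367 deg -0.06160836506781038
rear edge x at 170: 79.43488095238096 deg -0.6906187709166767
```

The overhang is about 40 mm and the yaw about 0.1°. Rear contact could still be open by up to 1 mm, so I finish with a gentle nudge at the middle of the front edge using closed fingers.

Request:
carry_out(
  series=[
    [[-10, -33, 0], 0.4],
    [[-10, -33, 0], 0],
    [[-10, -33, 0], 0],
    [[-10, -33, 0], 0],
    [[-10, -33, 0], 0],
    [[-10, -33, 0], 0],
    [[-10, -33, 0], 0],
    [[-5, -30, 0], 0],
    [[0, -20, 0], 0],
    [[0, 0, 0], 0],
  ],
  fingers=0,
)

```text
clock: 15.15
position: [0.5076, 0.1288, 0.1393]
ee_rot: [-0.001, 0.993, -0.114, 0.017]
contact_force: [0.6, -0.1, 0.1]
width: 0.0002
```

```bash
python3 -c "from h import *;where();tilt()"
```

```text
t 15.15 step xy [-59.2 147.1] z 139.3 toolx ang(step) 0.05 tilt 1.99 F step 0.6 0.1 z 0.1 w 0.2
toolx z, tooly z (deg) [ 1.96 -0.35]
```

Request:
carry_out(
  series=[
    [[5, 20, 20], 0],
    [[0, 0, 25], 0],
    [[0, 0, 20], 0],
    [[0, 0, 8], 0],
    [[0, 0, 0], 0],
  ],
)

```text
clock: 15.57
position: [0.509, 0.1129, 0.0656]
ee_rot: [-0.002, 0.994, -0.108, 0.018]
contact_force: [0.3, -0.1, -0.3]
width: 0.0001
```

```bash
python3 -c "from h import *;where();tilt()"
```

```text
t 15.57 step xy [-54.2 132. ] z 65.6 toolx ang(step) 0.74 tilt 2.13 F step 0.3 -0.1 z -0.3 w 0.1
toolx z, tooly z (deg) [ 2.08 -0.46]
```

Request:
carry_out(
  series=[
    [[0, 6, 2], 0.7],
    [[0, 0, 1], 0],
    [[4, 0, 0], 0],
    [[4, 0, 0], 0],
    [[4, 0, 0], 0],
    [[3, 0, 0], 0],
    [[0, 0, 0], 0],
  ],
)

```text
clock: 16.15
position: [0.5263, 0.1024, 0.0672]
ee_rot: [-0.003, 0.993, -0.115, 0.022]
contact_force: [-0.1, 0.3, -0.3]
width: -0.0001
```

```bash
python3 -c "from h import *;where();tilt()"
```

```text
t 16.15 step xy [-34.9 125.8] z 67.2 toolx ang(step) -0.04 tilt 2.53 F step -0.1 0.3 z -0.3 w -0.1
toolx z, tooly z (deg) [ 2.46 -0.6 ]
```

```bash
python3 - <<'E'
from h import *
S=cam("scene"); cv2.imwrite("pics/s2.png",cv2.resize(S[0][200:320,220:370],None,fx=5,fy=5,interpolation=cv2.INTER_CUBIC))
E
```

```text
(no output)
```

View pics/s2.png

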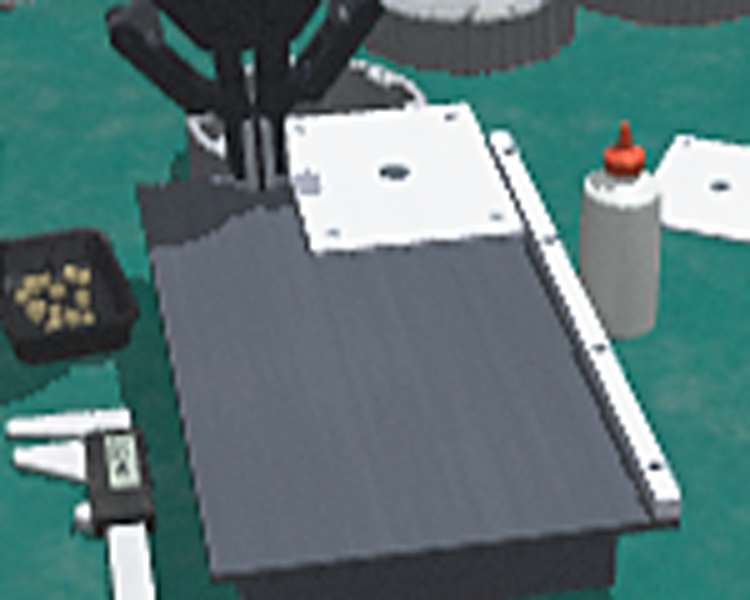

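The fingers stand on the deck just beside the plate's front edge, at about (265,185), and not on the plate. The closed tips reach further than the TCP. I push gently.

Request:
carry_out(
  series=[
    [[1.5, 0, 0.5], 0],
    [[0, 0, 0], 0],
  ],
)

```text
clock: 16.37
position: [0.5278, 0.1022, 0.067]
ee_rot: [-0.003, 0.993, -0.115, 0.022]
contact_force: [0.6, -0.3, -0.8]
width: -0.0002
```

Request:
carry_out(
  series=[
    [[1.5, 0, 0], 0],
    [[0, 0, 0], 0],
  ],
)

```text
clock: 16.53
position: [0.5292, 0.1019, 0.067]
ee_rot: [-0.003, 0.993, -0.115, 0.022]
contact_force: [-0.5, -0.2, -0.2]
width: 0.0
```

Request:
carry_out(
  series=[
    [[1, 0, 0], 0],
    [[0, 0, 0], 0],
  ],
)

```text
clock: 16.7
position: [0.53, 0.1017, 0.0669]
ee_rot: [-0.003, 0.993, -0.115, 0.021]
contact_force: [0.8, 0.3, 0.3]
width: -0.0001
```

```bash
python3 -c "from h import *;where();tilt()"
```

```text
t 16.70 step xy [-31.2 125.9] z 66.9 toolx ang(step) -0.02 tilt 2.48 F step 0.7 0.5 z 0.3 w -0.1
toolx z, tooly z (deg) [ 2.41 -0.59]
```

Request:
carry_out(
  series=[
    [[1, 0, 0], 0],
    [[0, 0, 0], 0],
  ],
)

```text
clock: 16.87
position: [0.5308, 0.1015, 0.0668]
ee_rot: [-0.003, 0.993, -0.115, 0.021]
contact_force: [-1.4, -1.1, 0.8]
width: 0.0004
```

Request:
carry_out(
  series=[
    [[1, 0, 0], 0],
    [[0, 0, 0], 0],
  ],
)

```text
clock: 17.03
position: [0.5318, 0.1013, 0.0668]
ee_rot: [-0.003, 0.993, -0.115, 0.021]
contact_force: [-0.0, 0.6, -0.1]
width: 0.0002
```

Request:
carry_out(
  series=[
    [[1, 0, 0], 0],
    [[0, 0, 0], 0],
  ],
)

```text
clock: 17.2
position: [0.5329, 0.1011, 0.0669]
ee_rot: [-0.003, 0.993, -0.115, 0.021]
contact_force: [0.4, 0.5, 0.8]
width: -0.0001
```

```bash
python3 - <<'E'
from h import *
where();tilt()
S=cam("scene"); cv2.imwrite("pics/s3.png",cv2.resize(S[0][205:275,250:350],None,fx=8,fy=8,interpolation=cv2.INTER_CUBIC))
E
```

```text
t 17.20 step xy [-28.3 125.9] z 66.9 toolx ang(step) -0.01 tilt 2.45 F step 0.2 0.6 z 0.8 w -0.1
toolx z, tooly z (deg) [ 2.38 -0.59]
```

View pics/s3.png

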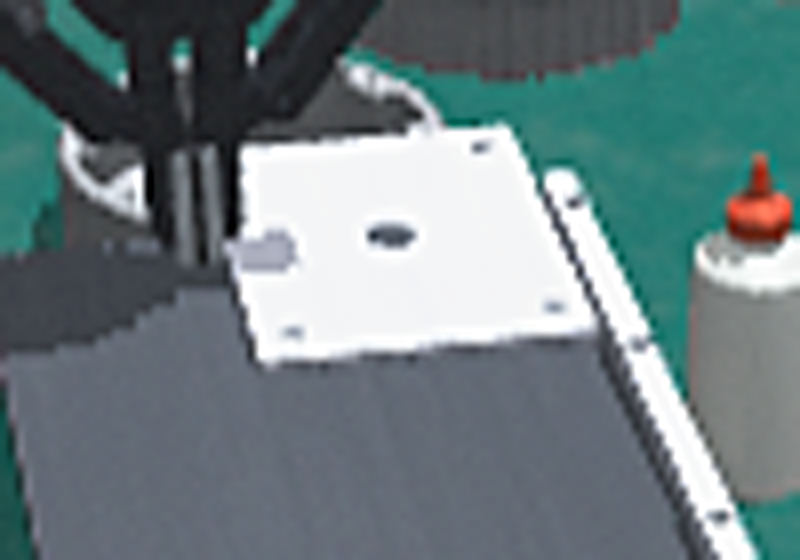

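The finger is right at the front edge, about (235,250), but has not stalled yet. I continue.

Request:
carry_out(
  series=[
    [[1, 0, 0], 0],
    [[0, 0, 0], 0],
  ],
)

```text
clock: 17.42
position: [0.5337, 0.1008, 0.0668]
ee_rot: [-0.003, 0.993, -0.115, 0.021]
contact_force: [0.1, -0.1, 0.2]
width: 0.0003
```

Request:
carry_out(
  series=[
    [[1, 0, 0], 0],
    [[0, 0, 0], 0],
  ],
)

```text
clock: 17.58
position: [0.5347, 0.1006, 0.0669]
ee_rot: [-0.003, 0.993, -0.115, 0.021]
contact_force: [0.4, -0.8, 0.3]
width: -0.0004
```

Request:
carry_out(
  series=[
    [[1, 0, 0], 0],
    [[0, 0, 0], 0],
  ],
)

```text
clock: 17.75
position: [0.5358, 0.1003, 0.0669]
ee_rot: [-0.003, 0.993, -0.115, 0.021]
contact_force: [-0.4, 0.0, 0.5]
width: 0.0001
```

```bash
python3 -c "from h import *;where();tilt()"
```

```text
t 17.75 step xy [-25.2 125.8] z 66.9 toolx ang(step) -0.01 tilt 2.43 F step -0.4 -0.1 z 0.5 w 0.1
toolx z, tooly z (deg) [ 2.36 -0.58]
```

Request:
carry_out(
  series=[
    [[1, 0, 0], 0],
    [[0, 0, 0], 0],
  ],
)

```text
clock: 17.92
position: [0.5369, 0.1001, 0.067]
ee_rot: [-0.003, 0.993, -0.115, 0.021]
contact_force: [-0.3, 0.1, -0.8]
width: -0.0004
```

Request:
carry_out(
  series=[
    [[1, 0, 0], 0],
    [[0, 0, 0], 0],
  ],
)

```text
clock: 18.08
position: [0.538, 0.0998, 0.0671]
ee_rot: [-0.003, 0.993, -0.115, 0.021]
contact_force: [0.6, 0.4, -0.0]
width: 0.0
```

```bash
cat >> h.py <<'E'
def scan(C,p,n,lo=-8,hi=8,thr=165,z=65):
    g=cv2.cvtColor(C[0],6)
    for s in np.arange(lo,hi,.1):
        u=proj(np.r_[O+(p+n*s)@np.array([ex,ey]),z]/1000,*C[1:])[0]
        if cv2.getRectSubPix(g,(1,1),(float(u[0]),float(u[1])))[0,0]<thr: return (p+n*s)
def front(C): 
    r=[scan(C,np.array([-16.,y]),np.array([-1.,0]))[0] for y in np.arange(70,105,3)]; print("front x",np.round(r,1),np.mean(r).round(2))
    r=[scan(C,np.array([x,70.]),np.array([0,-1.]))[1] for x in np.arange(-5,70,6)]; print("trail y",np.round(r,1),np.mean(r).round(2))
E
python3 -c "
from h import *
where();front(cam('scene'))"
```

```text
t 18.08 step xy [-22.9 125.9] z 67.1 toolx ang(step) -0.01 tilt 2.43 F step 0.5 0.5 z -0.0 w 0.0
front x [-19.3 -18.9 -18.5 -18.3 -18.8 -19.1 -19.  -18.5 -18.2 -18.2 -19.  -18.9] -18.72
trail y [64.4 63.6 64.2 65.3 63.9 63.5 65.2 65.2 63.9 63.8 65.2 65.  64. ] 64.4
```

```bash
python3 - <<'E'
from h import *
S=cam("scene"); f=S[0][210:260,255:320].copy()
cv2.imwrite("pics/s4.png",cv2.resize(f,None,fx=12,fy=12,interpolation=cv2.INTER_CUBIC))
for P in([-18,126,65],[-18,115,65],[-22.9,126,67],[-18,65,65]): 
    print(P,(proj(np.r_[O+np.array(P[:2])@np.array([ex,ey]),P[2]]/1000,*S[1:])[0]-[255,210])*12)
E
```

```text
[-18, 126, 65] [281.01120633 321.64948697]
[-18, 115, 65] [289.41813231 348.98176662]
[-22.9, 126, 67] [255.80018323 315.05139566]
[-18, 65, 65] [329.41895111 479.03091507]
```

View pics/s4.png

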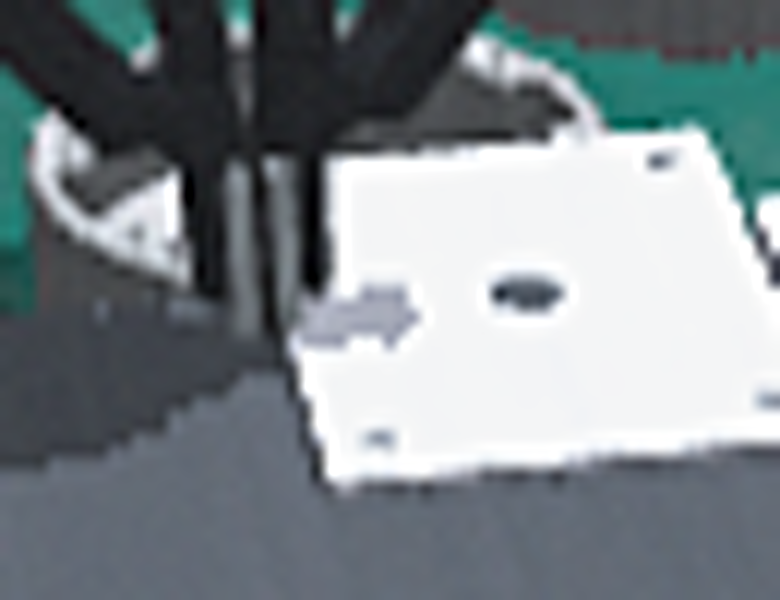

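The light pad tip, right edge at about (300,320), is just at the plate's front edge, and the black backing overhangs above it. Contact is imminent, so I use small steps.

Request:
carry_out(
  series=[
    [[1, 0, 0], 0],
    [[0, 0, 0], 0],
  ],
)

```text
clock: 18.35
position: [0.5387, 0.0996, 0.067]
ee_rot: [-0.003, 0.993, -0.115, 0.021]
contact_force: [-0.9, 0.3, 0.6]
width: -0.0001
```

Request:
carry_out(
  series=[
    [[1, 0, 0], 0],
    [[0, 0, 0], 0],
  ],
)

```text
clock: 18.52
position: [0.5397, 0.0993, 0.067]
ee_rot: [-0.003, 0.993, -0.115, 0.021]
contact_force: [-0.1, 0.4, 0.1]
width: -0.0002
```

```bash
python3 -c "
from h import *
where();front(cam('scene'))"
```

```text
t 18.52 step xy [-21.2 125.8] z 67.0 toolx ang(step) -0.01 tilt 2.39 F step -0.2 0.4 z 0.1 w -0.2
front x [-19.3 -18.9 -18.5 -18.3 -18.8 -19.1 -19.  -18.5 -18.2 -18.2 -19.  -18.9] -18.72
trail y [64.4 63.5 64.2 65.3 63.9 63.5 65.2 65.2 63.9 63.7 65.2 65.  64. ] 64.38
```

Request:
carry_out(
  series=[
    [[1, 0, 0], 0],
    [[0, 0, 0], 0],
  ],
)

```text
clock: 18.73
position: [0.5406, 0.0991, 0.0671]
ee_rot: [-0.003, 0.993, -0.115, 0.021]
contact_force: [1.4, -0.4, 0.7]
width: -0.0003
```

Request:
carry_out(
  series=[
    [[1, 0, 0], 0],
    [[0, 0, 0], 0],
  ],
)

```text
clock: 18.9
position: [0.5416, 0.0989, 0.0671]
ee_rot: [-0.003, 0.993, -0.115, 0.021]
contact_force: [0.3, -0.9, -0.4]
width: -0.0004
```

```bash
python3 -c "
from h import *
where();tilt();front(cam('scene'))"
```

```text
t 18.90 step xy [-19.2 125.8] z 67.1 toolx ang(step) -0.01 tilt 2.37 F step 0.5 -0.8 z -0.4 w -0.4
toolx z, tooly z (deg) [ 2.3  -0.57]
front x [-19.3 -18.9 -18.5 -18.3 -18.8 -19.1 -19.  -18.5 -18.2 -18.2 -19.  -18.9] -18.72
trail y [64.3 63.5 64.2 65.2 64.  63.5 65.2 65.2 63.9 63.7 65.2 65.  64. ] 64.38
```

The plate hasn't moved, so the tips are at z≈67, just above the plate's top and without contact. I back off, go lower and retry.

Request:
carry_out(
  series=[
    [[-8, 0, -1], 0],
    [[-8, 0, 0], 0],
    [[0, 0, 0], 0],
  ],
)

```text
clock: 19.2
position: [0.5242, 0.1027, 0.0672]
ee_rot: [-0.003, 0.993, -0.115, 0.02]
contact_force: [-0.5, 0.1, -0.5]
width: 0.0001
```

Request:
carry_out(
  series=[
    [[0, 0, 2], 0],
    [[0, 0, 2], 0],
    [[0, 0, 0], 0],
  ],
)

```text
clock: 19.45
position: [0.5232, 0.1031, 0.0631]
ee_rot: [-0.003, 0.993, -0.114, 0.02]
contact_force: [-0.1, -1.2, 0.1]
width: 0.0001
```

```bash
python3 -c "
from h import *
where();tilt();front(cam('scene'))"
```

```text
t 19.45 step xy [-38.1 125.7] z 63.1 toolx ang(step) 0.01 tilt 2.31 F step 0.2 -1.2 z 0.1 w 0.1
toolx z, tooly z (deg) [ 2.24 -0.55]
front x [-19.3 -18.9 -18.5 -18.3 -18.8 -19.1 -19.  -18.5 -18.2 -18.2 -19.  -18.9] -18.72
trail y [64.3 63.5 64.2 65.3 64.  63.5 65.2 65.2 63.9 63.7 65.2 65.  64. ] 64.38
```

Request:
carry_out(
  series=[
    [[0, 0, 1.5], 0],
    [[3, 0, 0], 0],
    [[3, 0, 0], 0],
    [[0, 0, 0], 0],
  ],
)

```text
clock: 19.83
position: [0.5304, 0.1015, 0.0618]
ee_rot: [-0.003, 0.993, -0.114, 0.02]
contact_force: [-0.9, -0.3, -0.0]
width: 0.0001
```

Request:
carry_out(
  series=[
    [[2, 0, 0], 0],
    [[2, 0, 0], 0],
    [[0, 0, 0], 0],
  ],
)

```text
clock: 20.08
position: [0.5353, 0.1004, 0.0619]
ee_rot: [-0.003, 0.993, -0.115, 0.02]
contact_force: [0.0, -0.3, -0.5]
width: -0.0002
```

```bash
python3 -c "
from h import *
where();tilt();front(cam('scene'))"
```

```text
t 20.08 step xy [-25.8 125.8] z 61.9 toolx ang(step) -0.01 tilt 2.36 F step 0.1 -0.3 z -0.5 w -0.2
toolx z, tooly z (deg) [ 2.29 -0.57]
front x [-18.8 -18.8 -18.4 -18.1 -17.8 -18.6 -19.  -18.4 -18.1 -17.9 -19.  -18.9] -18.48
trail y [64.3 63.6 64.2 65.3 63.9 63.5 65.2 65.2 63.9 63.7 65.2 65.  64. ] 64.38
```

Now the plate edge has started to move (+0.24 mm). I push on in fine steps until it stalls.

Request:
carry_out(
  series=[
    [[0.7, 0, 0], 0],
    [[0, 0, 0], 0],
  ],
)

```text
clock: 20.3
position: [0.5355, 0.1002, 0.0618]
ee_rot: [-0.003, 0.993, -0.115, 0.02]
contact_force: [-0.2, 0.2, 0.4]
width: -0.0004
```

Request:
carry_out(
  series=[
    [[0.7, 0, 0], 0],
    [[0, 0, 0], 0],
  ],
)

```text
clock: 20.47
position: [0.5356, 0.1001, 0.0617]
ee_rot: [-0.003, 0.993, -0.115, 0.019]
contact_force: [-0.8, 0.5, 0.4]
width: -0.0001
```

```bash
python3 -c "
from h import *
where();tilt();front(cam('scene'))"
```

```text
t 20.47 step xy [-25.3 125.7] z 61.7 toolx ang(step) -0.02 tilt 2.25 F step -0.9 0.3 z 0.4 w -0.1
toolx z, tooly z (deg) [ 2.18 -0.55]
front x [-17.8 -18.6 -18.4 -18.  -17.6 -17.7 -18.5 -18.5 -18.1 -17.6 -17.4 -18. ] -18.02
trail y [64.4 63.  64.2 65.3 63.9 63.4 65.1 65.2 63.9 63.6 65.2 65.  63.9] 64.32
```

It has stalled against the strip, with the front edge at x = -18.0 as wanted. I retreat.

Request:
carry_out(
  series=[
    [[-4, 0, 0], 0],
    [[-8, 0, 0], 0],
    [[-10, 0, -2], 0],
    [[-8, 0, -20], 0],
    [[0, 0, -35], 0],
    [[0, 0, -40], 0],
    [[-20, 0, -35], 0],
    [[-35, 0, -15], 0],
    [[-35, 0, 0], 0],
    [[0, 0, 0], 0],
  ],
)

```text
clock: 21.35
position: [0.4008, 0.129, 0.2094]
ee_rot: [-0.003, 0.993, -0.115, 0.016]
contact_force: [-0.4, -0.8, -0.7]
width: 0.0004
```

Request:
carry_out(
  series=[
    [[-35, 0, 0], 0],
    [[-35, 0, 0], 0],
    [[-30, 0, 0], 0],
    [[0, 0, 0], 0],
  ],
)

```text
clock: 21.68
position: [0.2967, 0.1519, 0.2055]
ee_rot: [-0.003, 0.993, -0.115, 0.017]
contact_force: [-0.2, -1.0, -0.7]
width: -0.0002
```

```bash
python3 - <<'E'
from h import *
where();front(cam('scene')); T=cam("top");front(T)
r=[scan(T,np.array([x,186.]),np.array([0,1.]))for x in(0,30,60)];print("lead",r)
cv2.imwrite("pics/t6.png",cv2.resize(T[0][120:380,130:530],None,fx=2,fy=2))
E
```

```text
t 21.68 step xy [-269.8  121.7] z 205.5 toolx ang(step) -0.10 tilt 2.03 F step 0.0 -1.0 z -0.7 w -0.2
front x [-17.8 -18.6 -18.4 -18.  -17.6 -17.7 -18.4 -18.5 -18.1 -17.6 -17.4 -18. ] -18.01
trail y [64.4 63.1 64.3 65.4 63.9 63.5 65.2 65.2 64.  63.6 65.2 65.  63.9] 64.36
front x [-18.  -18.7 -18.1 -18.2 -18.5 -17.9 -18.5 -18.4 -18.  -18.8 -18.1 -18.3] -18.29
trail y [65.3 66.1 66.3 65.8 65.4 66.3 66.2 65.6 65.3 66.4 66.1 65.5 78. ] 66.79
lead [None, array([ 30. , 191.5]), array([ 60. , 191.3])]
```

View pics/t6.png

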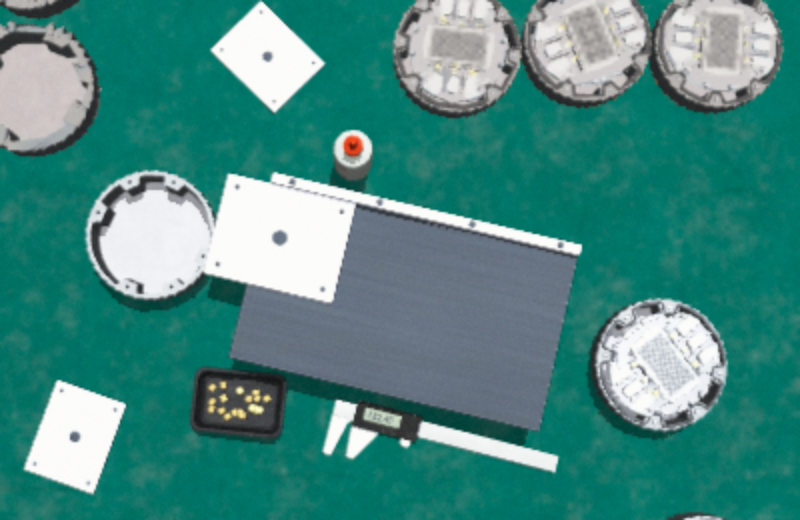

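The final view shows the plate flush along the strip and overhanging the +y end, with corners at about (230,175), (205,275), (332,302) and (355,208). The trailing edge is at y ≈ 65–66, so the overhang is about 40 mm. The neighbouring things have not moved and the arm is clear, so I hand in.

```bash
python3 -c "
from rig import manip
print(manip.sign_off())"
```

```text
the job is handed in; nothing more can be done
None
```

The base plate now sticks out about 40 mm past the step's +y end, the one beside the open housing. It lies flat with its long rear edge against the strip. I handed the job in at about 22 s, with the arm raised and well clear; sign-off gives no verdict.

**How it was done:** I pushed the plate square against the strip with open fingertips, then pushed its end about 135 mm along the step. A last nudge at the middle of the front edge closed the remaining gap of under 1 mm.

**Final checks:**
- **Flush:** the front edge is at step x = -18.0 mm in the scene view and -18.3 mm in the top view; flush is -18. The fingers also stalled there against the strip.
- **Overhang:** the trailing edge is at y = 64.4 mm in the scene view and about 66 mm in the top view, so the overhang is about 39.5–41 mm. The two views disagree by about 1.5 mm, within calibration.
- **Straightness:** the long front edge was within about 0.1° of the strip, measured before the final nudge. A short stretch of the rear edge read -0.7° then; I took that as noise.
- **Surroundings:** the housing, closed stud, bottle, tray and caliper look unmoved in the top view.

**What went wrong:** the first try at the final nudge passed about 2 mm above the plate without touching it, so I repeated it lower. The tool also picked up a tilt of about 2° while turning, with no visible effect on the plate. The force reading stayed within its noise throughout, so I judged contact by the fingers stalling instead.

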